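Back off a ratchet plate press

TASK

Open the plate press on the bench by two teeth: lift the pawl clear of the ratchet wheel, wind the wheel backward two teeth by its crank knob so that the platen rises, then swing the pawl fully home between the teeth again and let go. If a tooth is hooked over the pawl, ease the wheel a little tighter first rather than wrenching the pawl out, never force pawl and wheel against each other, and leave the things around the press where they stand.

Things in the scene. Friction and masses are not known exactly. Their poses are not given: they have to be found in the camera images.
- press: Fixed white press. Its grey panel slopes up away from the front at 35 deg. Origin on the table under the wheel; x front to rear, y left seen from the front, z up. In its frame: up-slope U = (0.819,0,0.574), V = y, panel normal W = (-0.574,0,0.819), C = (0,0,100) mm is the wheel's centre on the panel. Panel: -90 to +140 mm along U, 115 mm to either side.
- platen_mid (a point): Centre of the aluminium platen (118 x 90 x 14 mm) over a plate on the bed at the press's right (y -115 to -230 mm, 45 mm high, bridge up to z = 160 mm). Winding the wheel backward raises it 18 mm per rad.
- lamp_bar (a point): Middle of the lamp bar above the pawl: 18 mm thick, 200 mm long along the press's y, at x = 59, z = 356 mm in the press frame; its mast stands at x = 140, y = -100 mm. It blocks an upright tool at the pawl: come along -W, the tool tilted 35 deg with its tip away from the press's front.
- wheel (a joint): Ratchet wheel, rad: grows as it is wound backward (counter-clockwise seen from in front of the panel). Hard stops at -0.17 (fully tight) and 1.72. Pitch of its 9 teeth 0.698 rad. Stays where left; turning takes 1.1 N m, about 16 N at the knob. At 0 a tooth face meets the pawl's tip at the start, so with the pawl home it plays from -0.17 to 0.
- hub (a point): Centre of the steel ratchet wheel's hub, on its axis, 34 mm out from the panel. Wheel 140 mm across its teeth, top 26 mm out from the panel. Teeth are undercut: with the wheel above about -0.09 rad one hooks the pawl; from -0.17 to -0.11 the pawl is free. Two teeth back all this is 1.396 rad higher: the pawl goes in freely at 1.20 to 1.29.
- pawl (a joint): Steel pawl, rad: 0 = home, its tip down between two teeth; grows as its free end is lifted up-slope (counter-clockwise seen from in front of the panel). Clear of all teeth above 0.28; range -0.02 to 0.75. Stiff pivot (0.12 N m, about 2 N at its knob): it stays where it is left.
- pawl_pivot (a point): On the pawl's pivot axis, which is parallel to W, at the panel's surface: C + 80 mm U + 72 mm V. The pawl is a flat bar 75 mm long, its top 26 mm out from the panel, on the wheel's up-slope side.
- crank_knob (a point): On the axis of the wheel's round black crank knob (24 mm diameter), 58 mm out from the panel, on a crank arm 68 mm from the wheel's axis. The knob is parallel to W and stands from 34 (top of the arm) to 76 mm out. z axis along W. At wheel = 0 it lies 145 deg from U towards V about C.
- pawl_knob (a point): On the axis of the round black knob (18 mm diameter) on the pawl's free end, 58 mm out from the panel, 66 mm from the pivot axis. The knob is parallel to W and stands from 24 to 76 mm out. With the pawl home it is at C + 95 mm U + 8 mm V + 58 mm W. z axis along W.
- tip_box: Bystander: loose grey box of pipette tips, 120 x 85 x 81 mm, origin under its centre.
- bottle: Bystander: loose white bottle, 70 mm diameter, 170 mm high, origin under its centre.

How it is judged:
By the outcome, as a careful person would: the job done as asked, in the order asked, and still so for the second after the job is handed in, with the robot touching nothing.
It also fails if it takes over 72 s, if anything falls off the work surface, if the arm or the gripper's body presses on something with over 40 N, if the wrist force passes 120 N, or if a joint passes its speed limit or range.

ROBOT

A 7-joint arm with a two-finger parallel gripper is mounted at the origin on the work surface. World frame = base frame: x ahead of the robot, y to its left, z up, the work surface at z = 0. Lengths are in m, angles in rad, forces in N, time in s.
With the tool pointing down it reaches from about 0.425 to 0.925 m from the base axis. Payload 6.8 kg.
Tool frame: the origin (TCP) lies at the very end of the fingers, on their centre line; the grasp point (between the pads) lies 19 mm behind it; z points along the fingers, y is the line along which they close (so a half turn about z gives the same grasp; the last joint's range is limited). The gripper opens to 85 mm and grips with 20 to 120 N. Pads are 22 mm wide; open, the fingers measure 114 mm over their backs; the gripper's body (76 mm by 85 mm) begins 54 mm behind the grasp point. The pads swing forward as they close: fully open they stand 13 mm farther back than shut.
Start: joints at [-1.441, 0.477, 0.022, 1.555, -0.011, 1.109, -0.083], TCP at [0.159, 0.656, 0.231] pointing down, gripper open.
Joint ranges: [-2.96, 2.96], [-0.34, 2.1], [-1.41, 1.46], [0.24, 2.44], [-1.37, 4.51], [0.17, 1.92], [-2.96, 2.96]. Speed limits (rad/s): [2.39, 2.39, 3.14, 3.14, 3.14, 3.14, 3.14].

INTERFACE

Orientations are given as a unit quaternion [w, x, y, z].
In Python, from station import bot gives the robot as it stands.
- The arm moves only by the tool jog_arm, never from a script. Its argument "motion" is a list of rows, each a list of 7 numbers: the turn, a rotation vector about the tool's x, y, z in rad, then the shift along the tool's x, y, z in mm, then the finger opening in mm, from 0 to 85.4. A call has 1 to 10 rows; each row is the pose to reach, as a shift and turn from the pose commanded when the call began, along the tool's axes at that moment; what a row does not reach only later rows make up. A row lasts 1/8 s, in which the tool goes at most 62.5 mm and 10.7 degrees, less where a joint would pass 70% of its speed; a pose out of reach is approached as far as the arm can. A call with a gripper value outside its range is refused whole. The fingers move at their own pace and stop on an object; "grip_force" is the grip in N (left out, the last holds). Time passes only in rows, so rows that repeat a pose let the fingers close. It gives the time, the measured TCP pose, the force, the opening and the grip force at its end, in the units of the state.
- bot.get_obs(): the state, without advancing time (a new reading comes with each control period).
- bot.read_camera(name): name is "side" or "top"; returns a dict with "pixels" (480x640x3 uint8, red, green, blue), "camera_matrix" (3x3 intrinsics, pixels), "T" (4x4, takes a point from camera to world coordinates). Camera axes: x right, y down, z forward; pixel columns grow to the right and rows downward; lengths in m; the calibration is good to about 2 mm. A picture is of the moment at which its call begins. There is no depth.
- bot.hand_in(): hands the job in; it is judged then, once.
Trained networks look in a picture, given as the dict that the camera call returned (one of the last four; its "shot" number tells which), for a name from the list of things; names that differ only in an ending like _2 or _b are one class to them, and where a whole thing is asked for, a point or a joint stands for the part that bears it (a point fixed in the world has none). Each returns a list of dicts, best first, with "score" (0 to 1); they miss things now and then, are a little off and sometimes report something else, mostly with a low value. They report only what shows in the picture. A call takes as long as a camera call.
- bot.spot_in(thing, picture): "xy" ([column, row] in pixels, amid what is visible of it).
- bot.tip_of(thing, picture): "xy" ([column, row] in pixels: a listed point, or the origin of a listed thing).
The state is a dict: "t": time; "q": joint angles; "joint_vel": joint speeds; "joint_torque": joint torques, N m; "eef_pos": TCP position; "tool_rot": TCP orientation; "contact_force": force on the tool from outside, world axes, zero at the start; "torque": the same for the moment, N m; "gripper_width": opening from 0.0 (shut) to 1.0 (fully open); "grasp_force": force on a finger pad.
Only numpy, scipy, OpenCV 4.12 (cv2) and the standard library are available. Lean on these libraries where they do the work, as an engineer would, in place of code of your own. Each camera call takes 0.05 s, during which the arm holds its last target. There are 200 camera calls.

## Working session

There is one attempt and no reset: what is moved stays moved. The work goes in short steps, Python scripts to look and compute and a tool call to move; the robot and the scene stay as the last step left them, time stands still between calls to the robot, and variables do not carry over. Pictures are saved under pics/ and viewed, at most 10 in all, crops included, and the job is handed in when it is done.

Besides the shell and the picture viewer there is one more tool, called after "Call:" as name(argument=value, ...) on one line, values as JSON. jog_arm: Moves the arm, as the interface text tells. Its arguments: {"type":"object","properties":{"motion":{"type":"array"},"grip_force":{"type":"number"}},"required":["motion"]}

```bash
mkdir -p pics; cat > h.py <<'E'
import numpy as np, cv2
from scipy.spatial.transform import Rotation as R
from scipy.optimize import least_squares
from station import bot
def ray(p,xy):
    d=np.linalg.inv(p["camera_matrix"])@[xy[0],xy[1],1]; d=p["T"][:3,:3]@d
    return p["T"][:3,3],d/np.linalg.norm(d)
def proj(p,X):
    T=np.linalg.inv(p["T"]); c=T[:3,:3]@np.asarray(X)+T[:3,3]; u=p["camera_matrix"]@c; return u[:2]/u[2]
E
python3 - <<'E'
from h import *
o=bot.get_obs(); print(o)
for n in ("side","top"):
    p=bot.read_camera(n); cv2.imwrite(f"pics/{n}0.png",p["pixels"][:,:,::-1])
    print(n,p["T"].round(3).tolist())
    for t in ["press","platen_mid","lamp_bar","hub","pawl_pivot","crank_knob","pawl_knob","tip_box","bottle"]:
        print(t,[(np.round(d["xy"],1).tolist(),round(d["score"],2)) for d in bot.tip_of(t,p)[:2]])
E
```

```text
{'t': 0.0, 'q': array([-1.44109625,  0.47779946,  0.02230928,  1.55643761, -0.01151255,
        1.10931624, -0.08310718]), 'joint_vel': array([ 0.0009156 , -0.00230692,  0.0004968 , -0.00144456, -0.00016923,
        0.00061469, -0.00090379]), 'joint_torque': array([ 4.26296119e-04, -5.96450293e+01,  1.60789121e+00, -2.81199092e+01,
        1.23970862e-02,  9.31378832e-03, -1.92131733e-05]), 'eef_pos': array([0.1588594 , 0.65543104, 0.2303314 ]), 'tool_rot': array([-5.33098290e-05,  1.18602148e-01,  9.92941433e-01, -9.15056461e-04]), 'contact_force': array([0.46592754, 0.48191798, 1.08880799]), 'torque': array([0.04392314, 0.02295923, 0.04356725]), 'grasp_force': 0.0, 'gripper_width': 0.9979303220587362}
side [[-0.975, -0.127, 0.184, 0.339], [-0.223, 0.605, -0.764, 1.247], [-0.014, -0.786, -0.618, 1.206], [0.0, 0.0, 0.0, 1.0]]
press [([310.8, 350.1], 0.68)]
platen_mid [([324.5, 285.1], 0.82)]
lamp_bar [([280.2, 237.0], 0.74), ([324.2, 287.1], 0.62)]
hub [([313.8, 312.9], 0.6)]
pawl_pivot [([273.0, 323.4], 0.85), ([288.8, 288.2], 0.36)]
crank_knob [([327.3, 333.1], 0.73)]
pawl_knob [([288.4, 290.9], 0.83), ([316.6, 314.7], 0.41)]
tip_box [([347.5, 255.6], 0.62)]
bottle [([285.6, 414.8], 0.6)]
top [[-0.073, -0.974, 0.216, 0.4], [-0.997, 0.072, -0.011, 0.041], [-0.004, -0.216, -0.976, 1.111], [0.0, 0.0, 0.0, 1.0]]
press [([256.6, 247.1], 0.63)]
platen_mid [([325.9, 245.0], 0.78)]
lamp_bar [([231.2, 179.7], 0.69)]
hub [([250.0, 249.0], 0.92)]
pawl_pivot [([219.2, 202.5], 0.93), ([231.2, 271.3], 0.2)]
crank_knob [([233.5, 272.3], 0.75)]
pawl_knob [([243.2, 207.3], 0.57)]
tip_box [([406.0, 250.3], 0.76)]
bottle [([170.6, 252.8], 0.95)]
```

```bash
cat >> h.py <<'E'
s35,c35=np.sin(np.radians(35)),np.cos(np.radians(35))
U=np.array([c35,0,s35]);V=np.array([0,1.,0]);W=np.array([-s35,0,c35]);C=np.array([0,0,.1])
def crank(w,h=.058): a=np.radians(145)+w; return C+.068*(np.cos(a)*U+np.sin(a)*V)+h*W
PIV=C+.08*U+.072*V
def pknob(th,h=.058):
    r=.015*U-.064*V; r=r*.066/np.linalg.norm(r)
    return PIV+h*W+np.cos(th)*r+np.sin(th)*np.cross(W,r)
E
python3 - <<'E'
from h import *
P={n:bot.read_camera(n) for n in("side","top")}
obs=[("side","hub",(313.8,312.9)),("side","pivot",(273,323.4)),("side","crank",(327.3,333.1)),("side","pk",(288.4,290.9)),("side","lamp",(280.2,237)),("side","press",(310.8,350.1)),
("top","hub",(250,249)),("top","pivot",(219.2,202.5)),("top","crank",(233.5,272.3)),("top","pk",(243.2,207.3)),("top","lamp",(231.2,179.7)),("top","press",(256.6,247.1))]
def pts(x):
    m={"hub":C+.034*W,"pivot":PIV,"crank":crank(x[3]),"pk":pknob(0),"lamp":np.array([.059,0,.356]),"press":np.zeros(3)}
    Rz=R.from_euler('z',x[2]).as_matrix()
    return {k:Rz@v+[x[0],x[1],0] for k,v in m.items()}
def f(x): 
    q=pts(x); return np.concatenate([proj(P[c],q[k])-np.array(z) for c,k,z in obs])
best=min((least_squares(f,[.5,.1,y,-.05],loss="soft_l1",f_scale=2,x_scale=[.1,.1,.3,.1]) for y in np.arange(-3,3.1,1)),key=lambda r:r.cost)
print(best.x,best.cost); 
for (c,k,z),e in zip(obs,f(best.x).reshape(-1,2)): print(c,k,e.round(1))
for k,v in pts(best.x).items(): print(k,v.round(4))
np.save("press.npy",best.x)
a=P["side"]["pixels"][150:450,170:470];b=P["top"]["pixels"][100:400,120:420]
cv2.imwrite("pics/a.png",cv2.resize(np.hstack([a,b]),(800,400),interpolation=cv2.INTER_CUBIC)[:,:,::-1])
E
```

```text
[ 0.64009946  0.18964683 -0.08812574  0.00870952] 32.580267061942024
side hub [0.9 2.2]
side pivot [-1.1 -0.9]
side crank [5.7 1.4]
side pk [-0.3 -0.9]
side lamp [-0.1 -0. ]
side press [-1.9 -1.9]
top hub [-0.1 -3.6]
top pivot [-0.1  4.5]
top crank [-0.9 -0.5]
top pk [-1.   1.8]
top lamp [ 0.6 -2.6]
top press [1.6 1.2]
hub [0.6207 0.1914 0.1279]
pivot [0.7117 0.2556 0.1459]
crank [0.5646 0.235  0.1154]
pk [0.6852 0.1934 0.202 ]
lamp [0.6989 0.1845 0.356 ]
press [0.6401 0.1896 0.    ]
```

View pics/a.png

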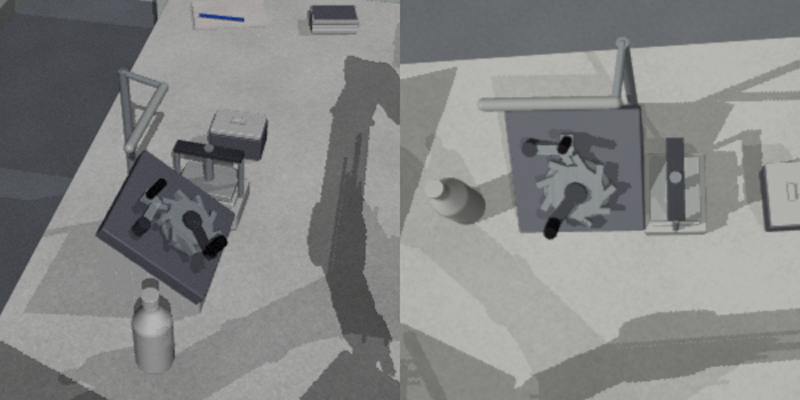

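View pics/side0.png

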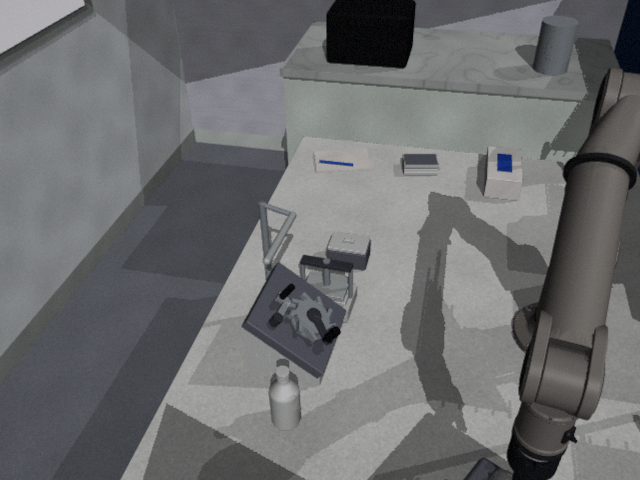

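Side picture: the press is at about (300,315), the crank knob at (331,335), the pawl knob at (288,291), the bottle at (285,400) and the tip box at (348,250). The fit agrees to a few px. Next I compute the approach to the crank knob.

```bash
cat >> h.py <<'E'
def pose(p,uv_w,phi):
    "tip at press point p+..., tool z=-W, tool y at phi deg from U toward V"
    Rz=R.from_euler('z',p[2]).as_matrix(); a=np.radians(phi)
    y=np.cos(a)*U+np.sin(a)*V; z=-W; M=Rz@np.column_stack([np.cross(y,z),y,z])
    return Rz@uv_w+[p[0],p[1],0],R.from_matrix(M)
def row(T,o=None):
    o=o or bot.get_obs(); q=np.r_[o["tool_rot"][1:],o["tool_rot"][0]]; R0=R.from_quat(q)
    return np.r_[(R0.inv()*T[1]).as_rotvec().round(3),(R0.inv().apply(T[0]-o["eef_pos"])*1000).round(1)]
E
python3 - <<'E'
from h import *
np.set_printoptions(suppress=True)
p=np.load("press.npy")
for phi in (30,-150):
    for h in (.16,):
        T=pose(p,crank(0,h),phi); print(phi,h,T[0].round(3),row(T))
P=bot.read_camera("top")
for xy in ((170.6,252.8),(406,250.3)):
    o,d=ray(P,xy); print(o-d*o[2]/d[2])
E
```

```text
30 0.16 [0.507 0.241 0.199] [  -0.356   -0.522    0.869 -435.7   -321.9     32.2  ]
-150 0.16 [0.507 0.241 0.199] [   0.625   -0.426   -2.16  -435.7   -321.9     32.2  ]
[0.64484656 0.41562101 0.        ]
[ 0.60686335 -0.18982851  0.        ]
```

Call:
jog_arm(motion=[[-0.356,-0.522,0.869,-435,-322,20,50],[-0.356,-0.522,0.869,-435,-322,20,50],[-0.356,-0.522,0.869,-435,-322,20,50],[-0.356,-0.522,0.869,-435,-322,20,50],[-0.356,-0.522,0.869,-435,-322,20,50],[-0.356,-0.522,0.869,-435,-322,20,50],[-0.356,-0.522,0.869,-435,-322,20,50],[-0.356,-0.522,0.869,-435,-322,20,50],[-0.356,-0.522,0.869,-435,-322,20,50],[-0.356,-0.522,0.869,-435,-322,20,50]], grip_force=50)

```text
t: 2.4
eef_pos: [0.5074, 0.2367, 0.2115]
tool_rot: [0.268, 0.516, 0.802, 0.138]
contact_force: [-0.5, -0.3, 0.5]
gripper_width: 0.584
grasp_force: 0.0
```

```bash
python3 - <<'E'
from h import *
np.set_printoptions(suppress=True)
p=np.load("press.npy");o=bot.get_obs();print(o["q"].round(2))
out=[]
Rz=R.from_euler('z',p[2]).as_matrix();w=lambda X:Rz@X+[p[0],p[1],0]
for n in("side","top"):
    P=bot.read_camera(n); im=cv2.resize(P["pixels"],None,fx=4,fy=4,interpolation=cv2.INTER_CUBIC)
    for t in("hub","crank_knob","pawl_knob","pawl_pivot"): print(n,t,[(np.round(d["xy"],1).tolist(),round(d["score"],2)) for d in bot.tip_of(t,P)[:1]])
    for X,c in((crank(0,.076),(255,0,0)),(crank(0,.034),(255,0,0)),(pknob(0,.076),(0,255,0)),(pknob(0,.024),(0,255,0)),(PIV,(255,255,0)),(C+.034*W,(0,255,255)),(C-.09*U+.115*V,(255,0,255)),(C-.09*U-.115*V,(255,0,255)),(C+.14*U+.115*V,(255,0,255)),(C+.14*U-.115*V,(255,0,255))):
        u=proj(P,w(X)); cv2.circle(im,tuple(int(v) for v in u*4+2),5,c,1)
    x0,y0=(230,250) if n=="side" else (185,150)
    out.append(im[y0*4:y0*4+560,x0*4:x0*4+560])
    for q in (o["eef_pos"],): print("tip",proj(P,q))
a=cv2.resize(np.hstack(out),(800,400),interpolation=cv2.INTER_AREA)
cv2.imwrite("pics/b.png",a[:,:,::-1])
E
```

```text
[-1.39  0.16  0.63  2.27  0.86  0.49 -1.08]
side hub [([316.3, 313.3], 0.57)]
side crank_knob [([329.1, 335.1], 0.87)]
side pawl_knob [([286.6, 290.7], 0.91)]
side pawl_pivot [([270.0, 321.7], 0.83)]
tip [356.65968175 310.00103902]
top hub []
top crank_knob [([231.3, 271.9], 0.62)]
top pawl_knob [([241.9, 209.2], 0.91)]
top pawl_pivot [([219.7, 207.0], 0.84)]
tip [223.190383   292.49604343]
```

View pics/b.png

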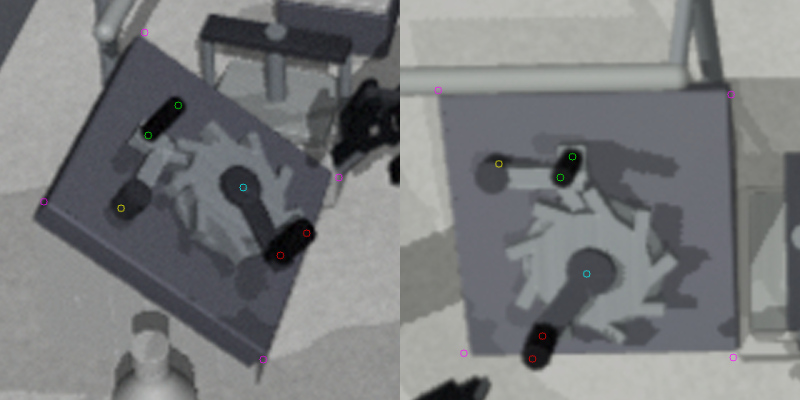

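```bash
python3 - <<'E'
from h import *
np.set_printoptions(suppress=True)
P={n:bot.read_camera(n) for n in("side","top")}
k=2.857
S=lambda x,y:(230+x/k,250+y/k); T=lambda x,y:(185+(x-400)/k,150+y/k)
c={"fl":C-.09*U+.115*V,"fr":C-.09*U-.115*V,"rl":C+.14*U+.115*V,"rr":C+.14*U-.115*V}
obs=[("side","fl",S(38,213)),("side","fr",S(258,366)),("side","rl",S(138,38)),("side","rr",S(338,175)),
("top","rl",T(440,92)),("top","rr",T(729,88)),("top","fl",T(470,353)),("top","fr",T(738,348)),
("side","hub",(315,313.1)),("top","hub",(250,249)),("side","pivot",(271.5,322.5)),("top","pivot",(219.5,204.7)),
("side","crank",(328.2,334.1)),("top","crank",(232.4,272.1)),("side","pk",(287.5,290.8)),("top","pk",(242.6,208.2)),("side","lamp",(280.2,237)),("top","lamp",(231.2,179.7))]
def pts(x):
    m=dict(c,hub=C+.034*W,pivot=PIV,crank=crank(x[3]),pk=pknob(0),lamp=np.array([.059,0,.356]))
    Rz=R.from_euler('z',x[2]).as_matrix()
    return {k:Rz@v+[x[0],x[1],0] for k,v in m.items()}
f=lambda x:np.concatenate([proj(P[a],pts(x)[b])-np.array(z) for a,b,z in obs])
r=least_squares(f,np.load("press.npy"),loss="soft_l1",f_scale=1.5,x_scale=[.1,.1,.3,.1])
print(r.x,r.cost)
for (a,b,z),e in zip(obs,f(r.x).reshape(-1,2)): print(a,b,e.round(1))
print({k:v.round(4) for k,v in pts(r.x).items() if k in("crank","pk")})
np.save("press.npy",r.x)
for h in(.1,.045): print(h,row(pose(r.x,crank(r.x[3],h),30)))
E
```

```text
[ 0.64096565  0.18756623 -0.07255997 -0.07088481] 652.2815038029223
side fl [78.9 49.9]
side fr [ 27.1 -67.6]
side rl [-33.1  56.9]
side rr [-69.2 -50.6]
top rl [-1.1 -0.7]
top rr [0.4 0.5]
top fl [-1.3 -0. ]
top fr [-0.8  1.7]
side hub [-0.4  1.2]
top hub [ 0.9 -4.1]
side pivot [ 0.6 -0.3]
top pivot [0.  2.3]
side crank [ 3.4 -0.1]
top crank [-0.4 -1.8]
side pk [ 0.5 -1.2]
top pk [0.2 0.5]
side lamp [-0.4 -0.4]
top lamp [ 1.2 -3.1]
{'crank': array([0.5678, 0.2359, 0.1172]), 'pk': array([0.686 , 0.1921, 0.202 ])}
0.1 [-0.004  0.008 -0.013  1.5   -2.6   70.7  ]
0.045 [ -0.004   0.008  -0.013   1.9    -2.4   125.7  ]
```

```bash
python3 - <<'E'
from h import *
np.set_printoptions(suppress=True)
P={n:bot.read_camera(n) for n in("side","top")}
k=2.857
S=lambda x,y:(230+x/k,250+y/k); T=lambda x,y:(185+(x-400)/k,150+y/k)
c={"fl":C-.09*U+.115*V,"fr":C-.09*U-.115*V,"rl":C+.14*U+.115*V,"rr":C+.14*U-.115*V}
obs=[("side","rl",S(38,213)),("side","fl",S(258,366)),("side","rr",S(138,38)),("side","fr",S(338,175)),
("top","rl",T(440,92)),("top","rr",T(729,88)),("top","fl",T(470,353)),("top","fr",T(738,348)),
("side","hub",(315,313.1)),("top","hub",(250,249)),("side","pivot",(271.5,322.5)),("top","pivot",(219.5,204.7)),
("side","crank",(328.2,334.1)),("top","crank",(232.4,272.1)),("side","pk",(287.5,290.8)),("top","pk",(242.6,208.2)),("side","lamp",(280.2,237)),("top","lamp",(231.2,179.7))]
def pts(x):
    m=dict(c,hub=C+.034*W,pivot=PIV,crank=crank(x[3]),pk=pknob(0),lamp=np.array([.059,0,.356]))
    Rz=R.from_euler('z',x[2]).as_matrix()
    return {k:Rz@v+[x[0],x[1],0] for k,v in m.items()}
f=lambda x:np.concatenate([proj(P[a],pts(x)[b])-np.array(z) for a,b,z in obs])
r=least_squares(f,np.load("press.npy"),loss="soft_l1",f_scale=1.5,x_scale=[.1,.1,.3,.1])
print(r.x,r.cost,f(r.x).round(1).reshape(-1,2).tolist())
print({k:v.round(4) for k,v in pts(r.x).items() if k in("crank","pk")})
np.save("press.npy",r.x)
for h in(.1,.045): print(h,row(pose(r.x,crank(r.x[3],h),30)))
E
```

```text
[ 0.64126718  0.18869716 -0.07080116 -0.05367353] 33.04701501423496 [[1.7, -3.9], [1.8, -3.3], [0.5, -2.4], [-1.2, -0.5], [-1.7, -0.7], [-0.2, 0.4], [-1.7, -0.0], [-1.2, 1.5], [-0.6, 1.5], [0.4, -4.1], [0.4, 0.1], [-0.5, 2.3], [3.6, 0.1], [-0.4, -1.5], [0.2, -0.9], [-0.3, 0.4], [-0.6, -0.1], [0.5, -3.2]]
{'crank': array([0.5673, 0.236 , 0.1168]), 'pk': array([0.6863, 0.1933, 0.202 ])}
0.1 [-0.005  0.009 -0.014  2.1   -3.1   70.7  ]
0.045 [ -0.005   0.009  -0.014   2.6    -2.8   125.7  ]
```

Call:
jog_arm(motion=[[-0.005,0.009,-0.014,2.5,-3,30,50],[-0.005,0.009,-0.014,2.5,-3,60,50],[-0.005,0.009,-0.014,2.5,-3,85,50],[-0.005,0.009,-0.014,2.5,-3,105,50],[-0.005,0.009,-0.014,2.5,-3,118,50],[-0.005,0.009,-0.014,2.5,-3,125,50],[-0.005,0.009,-0.014,2.5,-3,125,50]], grip_force=20)

```text
t: 3.98
eef_pos: [0.5744, 0.2349, 0.1063]
tool_rot: [0.266, 0.506, 0.808, 0.141]
contact_force: [-0.8, 0.3, -0.3]
gripper_width: 0.582
grasp_force: 0.0
```

Call:
jog_arm(motion=[[0,0,0,0,0,0,35],[0,0,0,0,0,0,30],[0,0,0,0,0,0,25],[0,0,0,0,0,0,20],[0,0,0,0,0,0,18],[0,0,0,0,0,0,18]])

```text
t: 4.72
eef_pos: [0.5721, 0.2343, 0.1056]
tool_rot: [0.265, 0.506, 0.809, 0.14]
contact_force: [-8.8, -1.9, 1.9]
gripper_width: 0.278
grasp_force: 21.2
```

```bash
cat >> h.py <<'E'
def where():
    p=np.load("press.npy");o=bot.get_obs();X=R.from_euler('z',-p[2]).apply(o["eef_pos"]-[p[0],p[1],0])-C
    u,v,w=X@U,X@V,X@W; f=R.from_euler('z',-p[2]).apply(o["contact_force"])
    y=R.from_euler('z',-p[2]).apply(R.from_quat(np.r_[o["tool_rot"][1:],o["tool_rot"][0]]).apply([0,1,0]))
    du,dv=u-.08,v-.072
    print("t",o["t"],"uvw mm",np.round([u*1e3,v*1e3,w*1e3],1),"r",round(np.hypot(u,v)*1e3,1),"wheel",round((np.arctan2(v,u)-np.radians(145)+np.pi)%(2*np.pi)-np.pi,3),
     "pawl r",round(np.hypot(du,dv)*1e3,1),"th",round((np.arctan2(dv,du)-np.arctan2(-.064,.015)+np.pi)%(2*np.pi)-np.pi,3),"phi",round(np.degrees(np.arctan2(y@V,y@U)),1),"F uvw",np.round([f@U,f@V,f@W],1),"q",o["q"].round(2),"g",round(o["gripper_width"]*85.4,1),o["grasp_force"])
E
python3 - <<'E'
from h import *
np.set_printoptions(suppress=True)
where(); p=np.load("press.npy")
for h,w in((.045,-.08),(.045,-.14),(.045,-.16)): print(row(pose(p,crank(w,h),30+np.degrees(w))))
E
```

```text
t 4.725 uvw mm [-55.9  40.6  46. ] r 69.1 wheel -0.017 pawl r 139.5 th -1.574 phi 30.0 F uvw [-6.  -2.5  6.5] q [-1.17  0.48  0.57  2.23  1.29  0.17 -1.5 ] g 23.8 21.248576045036316
[-0.003 -0.     0.08   0.6    4.4    1.   ]
[-0.003 -0.     0.14   1.9    8.3    1.   ]
[-0.003 -0.     0.16   2.3    9.6    1.   ]
```

Call:
jog_arm(motion=[[0,0,0,0,0,0,15],[0,0,0.03,0.5,2,0,15],[0,0,0.06,0.7,4,0,15],[0,0,0.09,1,6,0,15],[0,0,0.11,1.4,8,0,15],[0,0,0.13,2,10,0,15],[0,0,0.13,2,10,0,15]], grip_force=45)

```text
t: 5.6
eef_pos: [0.5771, 0.2402, 0.1088]
tool_rot: [0.254, 0.557, 0.775, 0.156]
contact_force: [-17.1, -3.1, 5.3]
gripper_width: 0.268
grasp_force: 44.2
```

```bash
python3 - <<'E'
from h import *
np.set_printoptions(suppress=True)
where()
E
```

```text
t 5.6 uvw mm [-50.4  46.8  46.1] r 68.8 wheel -0.138 pawl r 132.8 th -1.61 phi 22.7 F uvw [-10.7  -4.3  14. ] q [-1.15  0.47  0.55  2.21  1.19  0.19 -1.53] g 22.9 44.19102609157562
```

Call:
jog_arm(motion=[[0,0,0.02,0.3,1.5,0,15],[0,0,0.04,0.6,3,0,15],[0,0,0.04,0.6,3,0,15]])

```text
t: 5.98
eef_pos: [0.5774, 0.2399, 0.1089]
tool_rot: [0.251, 0.573, 0.764, 0.159]
contact_force: [-24.1, -5.5, 6.5]
gripper_width: 0.267
grasp_force: 45.2
```

```bash
python3 - <<'E'
from h import *
np.set_printoptions(suppress=True)
where()
E
```

```text
t 5.975 uvw mm [-50.1  46.5  46. ] r 68.3 wheel -0.138 pawl r 132.5 th -1.608 phi 20.4 F uvw [-15.6  -7.2  18.9] q [-1.15  0.47  0.54  2.21  1.17  0.19 -1.55] g 22.8 45.22768557071686
```

Call:
jog_arm(motion=[[0,0,0,-0.5,-4,0,15],[0,0,0,-0.5,-4,0,40],[0,0,0,-0.5,-4,0,50],[0,0,0,-0.5,-4,0,50],[0,0,0,-0.5,-4,-20,50],[0,0,0,-0.5,-4,-55,50],[0,0,0,-0.5,-4,-55,50]])

```text
t: 6.85
eef_pos: [0.5488, 0.2447, 0.1574]
tool_rot: [0.252, 0.573, 0.762, 0.165]
contact_force: [-0.0, 0.2, 0.7]
gripper_width: 0.59
grasp_force: 0.0
```

```bash
python3 - <<'E'
from h import *
np.set_printoptions(suppress=True)
where(); p=np.load("press.npy")
for h in(.1,.045): print(row(pose(p,pknob(0,h),0)))
E
```

```text
t 6.85 uvw mm [-45.8  49.3 102.2] r 67.3 wheel -0.211 pawl r 127.8 th -1.623 phi 20.1 F uvw [0.4 0.2 0.6] q [-1.13  0.32  0.44  2.23  1.05  0.34 -1.41] g 50.4 0.0
[  0.002  -0.004   0.351 -87.5   118.      2.3  ]
[  0.002  -0.004   0.351 -87.7   117.8    57.3  ]
```

Call:
jog_arm(motion=[[0,0,0.09,-22,30,2,50],[0,0,0.18,-44,60,2,50],[0,0,0.27,-66,90,2,50],[0,0,0.35,-87,118,2,50],[0,0,0.35,-87,118,2,50],[0,0,0.35,-87,118,2,50]], grip_force=20)

```text
t: 7.6
eef_pos: [0.6615, 0.1945, 0.2333]
tool_rot: [0.22, 0.697, 0.652, 0.204]
contact_force: [-0.1, 0.5, -0.4]
gripper_width: 0.586
grasp_force: 0.0
```

```bash
python3 - <<'E'
from h import *
np.set_printoptions(suppress=True)
where(); p=np.load("press.npy")
print(row(pose(p,pknob(0,.045),0)))
P=[bot.read_camera(n) for n in("side","top")]
Rz=R.from_euler('z',p[2]).as_matrix();w=lambda X:Rz@X+[p[0],p[1],0]
out=[]
for A,(x0,y0) in zip(P,((220,200),(175,130))):
    for t in("crank_knob","pawl_knob"): print(t,[(np.round(d["xy"],1).tolist(),round(d["score"],2)) for d in bot.tip_of(t,A)[:1]],proj(A,w(crank(-.17) if t[0]=="c" else pknob(0))).round(1))
    out.append(cv2.resize(A["pixels"][y0:y0+160,x0:x0+160],(400,400),interpolation=cv2.INTER_CUBIC))
cv2.imwrite("pics/c.png",np.hstack(out)[:,:,::-1])
E
```

```text
t 7.6 uvw mm [92.6  7.2 97.9] r 92.9 wheel -2.453 pawl r 66.0 th -0.038 phi 0.2 F uvw [-0.4  0.5 -0.3] q [-0.81  0.29  0.33  2.    0.61  0.41 -1.09] g 50.0 0.0
[-0.001  0.001  0.004  0.6    2.5   52.9  ]
crank_knob [([327.0, 333.5], 0.86)] [329.4 334.7]
pawl_knob [([289.5, 289.9], 0.66)] [287.7 289.9]
crank_knob [([228.7, 271.0], 0.68)] [229.2 268.5]
pawl_knob [([242.6, 207.6], 0.74)] [242.3 208.6]
```

View pics/c.png

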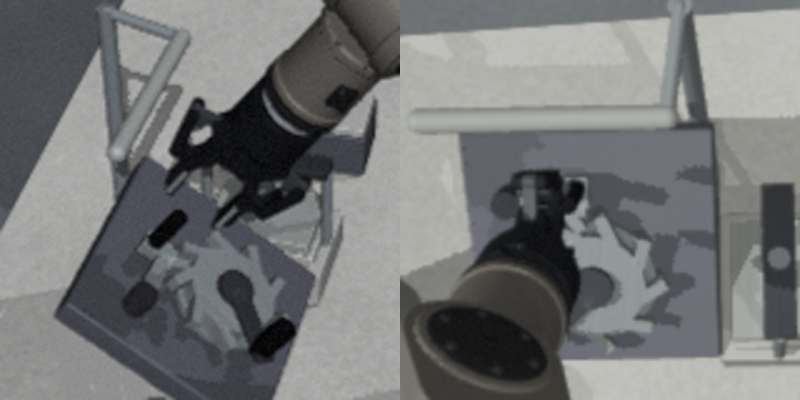

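The fingers stand over the pawl knob (side about (289,290)), clear of the lamp bar, and the wheel's crank agrees with fully tight. Next I go down and grip.

Call:
jog_arm(motion=[[0,0,0,0.5,2.5,10,50],[0,0,0,0.5,2.5,22,50],[0,0,0,0.5,2.5,34,50],[0,0,0,0.5,2.5,46,50],[0,0,0,0.5,2.5,53,50],[0,0,0,0.5,2.5,53,50]])

```text
t: 8.65
eef_pos: [0.6944, 0.1926, 0.192]
tool_rot: [0.22, 0.697, 0.651, 0.204]
contact_force: [-0.2, -0.3, 1.0]
gripper_width: 0.584
grasp_force: 0.0
```

Call:
jog_arm(motion=[[0,0,0,0,0,0,36],[0,0,0,0,0,0,30],[0,0,0,0,0,0,25],[0,0,0,0,0,0,20],[0,0,0,0,0,0,15],[0,0,0,0,0,0,12],[0,0,0,0,0,0,12]])

```text
t: 9.52
eef_pos: [0.6941, 0.193, 0.1927]
tool_rot: [0.22, 0.697, 0.651, 0.205]
contact_force: [-4.0, -0.0, 3.4]
gripper_width: 0.2
grasp_force: 21.5
```

```bash
python3 - <<'E'
from h import *
np.set_printoptions(suppress=True)
where(); p=np.load("press.npy")
for t in(.1,.2,.3,.4): print(row(pose(p,pknob(t,.045),np.degrees(t))))
E
```

```text
t 9.525 uvw mm [96.1  8.1 45.9] r 96.4 wheel -2.447 pawl r 65.9 th 0.016 phi 0.2 F uvw [-1.3 -0.3  5.1] q [-0.77  0.4   0.34  1.97  0.61  0.32 -1.1 ] g 17.1 21.519522964954376
[-0.    -0.    -0.097  1.5    5.4    0.9  ]
[-0.    -0.    -0.197  3.9   11.5    0.9  ]
[ 0.    -0.    -0.297  6.9   17.3    0.9  ]
[ 0.    -0.    -0.397 10.5   22.9    0.9  ]
```

Call:
jog_arm(motion=[[0,0,-0.03,0.4,1.6,0,12],[0,0,-0.06,0.8,3.2,0,12],[0,0,-0.1,1.5,5.5,0,12],[0,0,-0.1,1.5,5.5,0,12]])

```text
t: 10.02
eef_pos: [0.6994, 0.1948, 0.1963]
tool_rot: [0.23, 0.663, 0.685, 0.194]
contact_force: [-3.3, 2.5, 3.4]
gripper_width: 0.2
grasp_force: 21.5
```

```bash
python3 - <<'E'
from h import *
np.set_printoptions(suppress=True)
where(); p=np.load("press.npy")
for t in(.2,.3,.4,.43): print(row(pose(p,pknob(t,.0455),np.degrees(t))))
E
```

```text
t 10.025 uvw mm [102.4  10.2  45.9] r 102.9 wheel -2.431 pawl r 65.7 th 0.117 phi 5.9 F uvw [-0.9  2.2  4.8] q [-0.74  0.4   0.3   1.96  0.63  0.33 -1.01] g 17.1 21.52448147535324
[ 0.001 -0.001 -0.096  1.3    5.3    0.4  ]
[ 0.001 -0.001 -0.196  3.7   11.5    0.4  ]
[ 0.001 -0.001 -0.296  6.7   17.3    0.4  ]
[ 0.001 -0.001 -0.326  7.7   19.     0.4  ]
```

Call:
jog_arm(motion=[[0,0,-0.1,1.3,5.3,0,12],[0,0,-0.2,3.7,11.5,0,12],[0,0,-0.3,6.7,17.3,0,12],[0,0,-0.33,7.7,19,0,12],[0,0,-0.33,7.7,19,0,12],[0,0,-0.33,7.7,19,0,30],[0,0,-0.33,7.7,19,0,45],[0,0,-0.33,7.7,19,0,50],[0,0,-0.33,7.7,19,-25,50],[0,0,-0.33,7.7,19,-57,50]])

```text
t: 11.28
eef_pos: [0.6811, 0.2041, 0.2522]
tool_rot: [0.259, 0.542, 0.785, 0.152]
contact_force: [0.7, 0.4, 0.4]
gripper_width: 0.583
grasp_force: 0.0
```

```bash
python3 - <<'E'
from h import *
np.set_printoptions(suppress=True)
where(); p=np.load("press.npy")
P=[bot.read_camera(n) for n in("side","top")]
Rz=R.from_euler('z',p[2]).as_matrix();w=lambda X:Rz@X+[p[0],p[1],0]
for A in P:
    for t in("crank_knob","pawl_knob"): print(t,[(np.round(d["xy"],1).tolist(),round(d["score"],2)) for d in bot.tip_of(t,A)[:1]],proj(A,w(crank(-.17) if t[0]=="c" else pknob(.43))).round(1))
for w_,h in((-.138,.103),(-.138,.046)): print(row(pose(p,crank(w_,h),22)))
E
```

```text
t 11.275 uvw mm [119.   18.2 102.6] r 120.4 wheel -2.379 pawl r 66.4 th 0.397 phi 24.8 F uvw [ 0.8  0.5 -0.1] q [-0.66  0.3   0.16  1.93  0.64  0.48 -0.67] g 49.8 0.0
crank_knob [([328.2, 335.1], 0.82)] [329.4 334.7]
pawl_knob [([279.0, 287.7], 0.87)] [277.6 287.1]
crank_knob [([228.9, 268.3], 0.96)] [229.2 268.5]
pawl_knob [([234.0, 198.4], 0.72)] [235.7 197.2]
[  -0.001    0.       0.049   96.3   -142.      -1.   ]
[  -0.001    0.       0.049   96.3   -141.9     56.   ]
```

```bash
cat >> h.py <<'E'
def pose2(p,g,phi,tilt):
    "grasp point at g (press frame), tool upright by tilt deg from -W about V"
    T=pose(p,np.zeros(3),phi); Rz=R.from_euler('z',p[2])
    M=(Rz*R.from_rotvec(np.radians(tilt)*V)*Rz.inv())*T[1]
    return Rz.apply(g)+[p[0],p[1],0]+.019*M.apply([0,0,1]),M
OFF=-.0019*U-.0013*V
E
python3 - <<'E'
from h import *
np.set_printoptions(suppress=True)
p=np.load("press.npy")
for t in(0,8):
  T=pose2(p,crank(-.17,.122)+OFF,60,t); print(t,(T[1].apply([0,0,1])).round(3),row(T),row(pose2(p,crank(-.17,.065)+OFF,60,t)))
E
```

```text
0 [ 0.572 -0.041 -0.819] [  -0.001    0.      -0.614   96.7   -142.2     -1.   ] [  -0.001    0.      -0.614   96.7   -142.2     56.   ]
8 [ 0.453 -0.032 -0.891] [   0.104    0.096   -0.613   97.8   -144.6     -1.2  ] [   0.104    0.096   -0.613   97.8   -144.6     55.8  ]
```

Call:
jog_arm(motion=[[0.02,0.02,-0.12,20,-29,-1,55],[0.04,0.04,-0.24,39,-58,-1,55],[0.06,0.06,-0.36,58,-87,-1,55],[0.08,0.08,-0.48,78,-116,-1,55],[0.104,0.096,-0.613,98,-144.5,-1,55],[0.104,0.096,-0.613,98,-144.5,-1,55],[0.104,0.096,-0.613,98,-144.5,-1,55]], grip_force=20)

```text
t: 12.45
eef_pos: [0.5434, 0.2427, 0.1549]
tool_rot: [0.228, 0.286, 0.929, 0.053]
contact_force: [0.2, 0.1, 0.8]
gripper_width: 0.643
grasp_force: 0.0
```

```bash
python3 - <<'E'
from h import *
np.set_printoptions(suppress=True)
where(); p=np.load("press.npy")
print(row(pose2(p,crank(-.17,.065)+OFF,60,8)))
E
```

```text
t 12.45 uvw mm [-51.6  47.  103.1] r 69.8 wheel -0.128 pawl r 133.9 th -1.613 phi 60.1 F uvw [0.6 0.1 0.6] q [-0.72  0.3   0.03  2.14  0.75  0.47 -0.37] g 55.0 0.0
[ 0.001  0.001 -0.002 -5.9    2.9   56.6  ]
```

Call:
jog_arm(motion=[[0,0,0,-1.5,0.8,14,55],[0,0,0,-3,1.5,28,55],[0,0,0,-4.5,2.2,42,55],[0,0,0,-5.5,2.7,52,55],[0,0,0,-6,3,56.5,55],[0,0,0,-6,3,56.5,55]])

```text
t: 13.2
eef_pos: [0.5741, 0.2406, 0.1074]
tool_rot: [0.228, 0.285, 0.93, 0.053]
contact_force: [-0.8, 1.3, 0.5]
gripper_width: 0.642
grasp_force: 0.0
```

Call:
jog_arm(motion=[[0,0,0,0,0,0,40],[0,0,0,0,0,0,32],[0,0,0,0,0,0,26],[0,0,0,0,0,0,20],[0,0,0,0,0,0,17],[0,0,0,0,0,0,17]])

```text
t: 13.95
eef_pos: [0.5735, 0.2398, 0.1076]
tool_rot: [0.228, 0.285, 0.93, 0.052]
contact_force: [-4.4, -3.2, 3.7]
gripper_width: 0.29
grasp_force: 19.3
```

```bash
cat >> h.py <<'E'
def angs(phi0,ws,tilt=8,w0=-.17,h=.065):
    p=np.load("press.npy")
    for w in ws: print(w,row(pose2(p,crank(w,h)+OFF,phi0+.9*np.degrees(w-w0),tilt)))
def gp():
    p=np.load("press.npy");o=bot.get_obs();M=R.from_quat(np.r_[o["tool_rot"][1:],o["tool_rot"][0]])
    X=R.from_euler('z',-p[2]).apply(o["eef_pos"]-.019*M.apply([0,0,1])-[p[0],p[1],0])-C-OFF
    print("grasp uvw",(X@U*1e3).round(1),(X@V*1e3).round(1),(X@W*1e3).round(1),"r",round(np.hypot(X@U,X@V)*1e3,1),"wheel",round((np.arctan2(X@V,X@U)-np.radians(145)+np.pi)%(2*np.pi)-np.pi,3))
E
python3 - <<'E'
from h import *
np.set_printoptions(suppress=True)
where();gp();angs(60,np.arange(-.07,1.3,.1).round(2))
E
```

```text
t 13.95 uvw mm [-53.9  46.1  47.1] r 71.0 wheel -0.097 pawl r 136.4 th -1.61 phi 60.2 F uvw [-1.3 -3.5  5.4] q [-0.73  0.41  0.08  2.12  0.85  0.37 -0.44] g 24.7 19.31000590324402
grasp uvw -49.4 47.4 65.9 r 68.5 wheel -0.155
-0.07 [-0.    0.   -0.09  0.5  -5.7   1.4 ]
0.03 [ -0.     0.    -0.18   1.2  -12.4    1.9 ]
0.13 [ -0.     0.    -0.27   1.3  -19.2    2.4 ]
0.23 [ -0.     0.    -0.36   0.6  -25.9    2.8 ]
0.33 [ -0.     0.    -0.45  -0.7  -32.6    3.1 ]
0.43 [ -0.     0.    -0.54  -2.7  -39.1    3.3 ]
0.53 [ -0.     0.    -0.63  -5.3  -45.4    3.5 ]
0.63 [ -0.     0.    -0.72  -8.5  -51.4    3.5 ]
0.73 [ -0.     0.    -0.81 -12.3  -57.     3.4 ]
0.83 [ -0.    0.   -0.9 -16.7 -62.2   3.3]
0.93 [ -0.     0.    -0.99 -21.5  -67.     3.  ]
1.03 [ -0.     0.    -1.08 -26.8  -71.3    2.7 ]
1.13 [ -0.     0.    -1.17 -32.4  -75.     2.2 ]
1.23 [ -0.     0.    -1.26 -38.4  -78.2    1.7 ]
```

Call:
jog_arm(motion=[[0,0,0,0,0,0,14],[0,0,-0.045,0.2,-3,0,14],[0,0,-0.09,0.5,-6,0.3,14],[0,0,-0.135,0.8,-9.5,0.6,14],[0,0,-0.18,1.2,-12.5,0.9,14],[0,0,-0.225,1.3,-16,1.2,14],[0,0,-0.27,1.3,-19,1.4,14],[0,0,-0.36,0.6,-26,1.8,14],[0,0,-0.45,-0.7,-32.5,2.1,14],[0,0,-0.54,-2.7,-39,2.3,14]], grip_force=60)

```text
t: 15.2
eef_pos: [0.5579, 0.2159, 0.0988]
tool_rot: [0.235, 0.02, 0.972, -0.003]
contact_force: [-0.1, 17.6, 0.9]
gripper_width: 0.26
grasp_force: 60.9
```

```bash
python3 - <<'E'
from h import *
np.set_printoptions(suppress=True)
where();gp();angs(60,np.arange(.43,1.3,.1).round(2))
E
```

```text
t 15.2 uvw mm [-70.4  21.3  47.8] r 73.5 wheel 0.317 pawl r 158.7 th -1.476 phi 91.3 F uvw [-0.6 17.5  1.5] q [-0.64  0.39  0.02  2.18  1.    0.33 -0.02] g 22.2 60.889983773231506
grasp uvw -65.8 22.3 66.6 r 69.5 wheel 0.285
0.43 [  0.017   0.002   0.009   1.1   -10.3     1.6  ]
0.53 [  0.017   0.003  -0.081   2.2   -17.1     1.6  ]
0.63 [  0.016   0.004  -0.171   2.5   -23.8     1.5  ]
0.73 [  0.016   0.005  -0.261   2.3   -30.6     1.4  ]
0.83 [  0.016   0.005  -0.351   1.3   -37.4     1.1  ]
0.93 [  0.016   0.006  -0.441  -0.3   -43.9     0.7  ]
1.03 [  0.016   0.007  -0.53   -2.6   -50.3     0.3  ]
1.13 [  0.015   0.008  -0.62   -5.5   -56.5    -0.2  ]
1.23 [  0.015   0.008  -0.71   -9.    -62.3    -0.8  ]
```

Call:
jog_arm(motion=[[0,0,-0.045,0.6,-3.4,0,14],[0,0,-0.09,1.1,-6.8,0,14],[0,0,-0.18,1.4,-13.5,0,14],[0,0,-0.225,1.3,-17,0,14],[0,0,-0.27,1.2,-20.3,-0.2,14],[0,0,-0.36,0.2,-27,-0.4,14],[0,0,-0.45,-1.4,-33.6,-0.8,14],[0,0,-0.54,-3.7,-40,-1.2,14],[0,0,-0.54,-3.7,-40,-1.2,14],[0,0,-0.54,-3.7,-40,-1.2,14]])

```text
t: 16.45
eef_pos: [0.5535, 0.1739, 0.0985]
tool_rot: [0.221, -0.241, 0.943, -0.067]
contact_force: [-11.1, 16.8, -8.9]
gripper_width: 0.265
grasp_force: 78.3
```

```bash
python3 - <<'E'
from h import *
np.set_printoptions(suppress=True)
where();gp();angs(60,(1.03,1.13,1.2,1.25))
E
```

```text
t 16.45 uvw mm [-71.8 -20.9  48.4] r 74.8 wheel 0.895 pawl r 178.0 th -1.252 phi 122.2 F uvw [-15.2  15.9  -0.3] q [-0.5   0.37 -0.07  2.22  1.07  0.32  0.52] g 22.6 78.26973080635071
grasp uvw -67.1 -19.9 67.2 r 70.0 wheel 0.899
1.03 [ 0.013  0.002  0.011 -0.2   -9.7    1.3  ]
1.13 [  0.013   0.003  -0.079   0.5   -16.4     0.8  ]
1.2 [  0.013   0.003  -0.142   0.6   -21.2     0.4  ]
1.25 [  0.013   0.003  -0.187   0.4   -24.5     0.1  ]
```

Call:
jog_arm(motion=[[0,0,-0.045,0.7,-3.4,0,14],[0,0,-0.09,1.2,-6.7,-0.3,14],[0,0,-0.15,1.5,-11.5,-0.6,14],[0,0,-0.2,1.6,-15,-1,14],[0,0,-0.25,1.5,-18.5,-1.2,14],[0,0,-0.28,1.4,-21.5,-1.4,14],[0,0,-0.28,1.4,-21.5,-1.4,14],[0,0,-0.28,1.4,-21.5,-1.4,14]])

```text
t: 17.45
eef_pos: [0.5592, 0.1537, 0.1032]
tool_rot: [0.208, -0.37, 0.9, -0.098]
contact_force: [-14.6, 17.0, -10.4]
gripper_width: 0.26
grasp_force: 93.9
```

```bash
python3 - <<'E'
from h import *
np.set_printoptions(suppress=True)
where();gp();angs(60,(1.2,1.25))
p=np.load("press.npy");Rz=R.from_euler('z',p[2]).as_matrix();w=lambda X:Rz@X+[p[0],p[1],0]
out=[]
for n,(x0,y0) in (("side",(220,200)),("top",(175,130))):
    A=bot.read_camera(n)
    for t in("crank_knob","pawl_knob","platen_mid"): print(t,[(np.round(d["xy"],1).tolist(),round(d["score"],2)) for d in bot.tip_of(t,A)[:1]],[proj(A,w(crank(a))).round(1).tolist() for a in(1.15,1.25)])
    out.append(cv2.resize(A["pixels"][y0:y0+160,x0:x0+160],(400,400),interpolation=cv2.INTER_CUBIC))
cv2.imwrite("pics/d.png",np.hstack(out)[:,:,::-1])
E
```

```text
t 17.45 uvw mm [-63.2 -40.7  48.2] r 75.2 wheel 1.183 pawl r 182.2 th -1.134 phi 138.3 F uvw [-18.9  15.9   0.6] q [-0.41  0.36 -0.12  2.22  1.06  0.32  0.86] g 22.2 93.92079949378967
grasp uvw -58.5 -39.6 67.0 r 70.7 wheel 1.206
1.2 [ 0.013  0.002  0.139 -2.8   -0.7    1.7  ]
1.25 [ 0.012  0.002  0.094 -2.    -4.     1.3  ]
crank_knob [([285.3, 416.2], 0.33)] [[341.8, 314.0], [341.3, 311.6]]
pawl_knob [([277.8, 287.5], 0.66)] [[341.8, 314.0], [341.3, 311.6]]
platen_mid [([324.4, 280.6], 0.85)] [[341.8, 314.0], [341.3, 311.6]]
crank_knob [([266.8, 273.7], 0.6)] [[265.7, 272.4], [268.1, 270.9]]
pawl_knob [([236.7, 195.4], 0.62)] [[265.7, 272.4], [268.1, 270.9]]
platen_mid [([323.1, 243.2], 0.73)] [[265.7, 272.4], [268.1, 270.9]]
```

View pics/d.png

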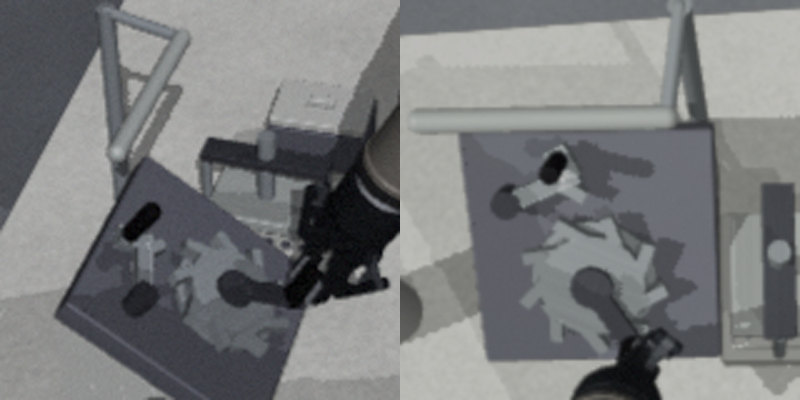

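Call:
jog_arm(motion=[[0,0,-0.02,0,-1.5,0,14],[0,0,-0.03,0,-2.7,0,14],[0,0,-0.03,0,-2.7,0,14],[0,0,-0.03,0,-2.7,0,14]])

```text
t: 18.35
eef_pos: [0.56, 0.1519, 0.1038]
tool_rot: [0.206, -0.384, 0.894, -0.101]
contact_force: [-17.0, 17.3, -8.8]
gripper_width: 0.261
grasp_force: 96.4
```

```bash
python3 - <<'E'
from h import *
np.set_printoptions(suppress=True)
where();gp()
E
```

```text
t 18.35 uvw mm [-62.  -42.4  48.1] r 75.2 wheel 1.211 pawl r 182.4 th -1.123 phi 140.0 F uvw [-19.9  16.    3.3] q [-0.4   0.35 -0.13  2.22  1.05  0.33  0.9 ] g 22.3 96.41043305397034
grasp uvw -57.3 -41.3 66.9 r 70.7 wheel 1.235
```

Call:
jog_arm(motion=[[0,0,0,0,4,0,14],[0,0,0,0,7,0,14],[0,0,0,0,7,0,14],[0,0,0,0,7,0,35],[0,0,0,0,7,0,50],[0,0,0,0,7,0,58],[0,0,0,0,7,-20,58],[0,0,0,0,7,-45,58],[0,0,0,0,7,-80,58],[0,0,0,0,7,-80,58]])

```text
t: 19.6
eef_pos: [0.5266, 0.1528, 0.1789]
tool_rot: [0.211, -0.376, 0.896, -0.105]
contact_force: [-0.6, -0.4, -0.2]
gripper_width: 0.679
grasp_force: 0.0
```

```bash
python3 - <<'E'
from h import *
np.set_printoptions(suppress=True)
where();p=np.load("press.npy")
# out of the way: 150 mm back along W, and hover over the pawl
print(row(pose2(p,C-.13*U+.0*V+.23*W,60,0)))
print(row(pose(p,pknob(.4,.105),0)))
E
```

```text
t 19.6 uvw mm [-46.3 -43.9 128.7] r 63.8 wheel 1.369 pawl r 171.5 th -1.059 phi 139.3 F uvw [-0.6 -0.4  0.1] q [-0.33  0.18 -0.25  2.23  0.78  0.46  1.14] g 58.0 0.0
[  0.028  -0.144   1.386  27.4   100.1   -70.1  ]
[  -0.057   -0.166    2.431 -155.9    -86.5      1.4  ]
```

```bash
cat > reg.py <<'E'
from h import *
p=np.load("press.npy");Rz=R.from_euler('z',p[2]).as_matrix();w=lambda X:Rz@X+[p[0],p[1],0]
N=720
def strip(im,A):
    a=np.arange(N)/N*2*np.pi; r=np.linspace(.046,.071,26)
    m=np.array([[proj(A,w(C+.026*W+rr*(np.cos(t)*U+np.sin(t)*V))) for t in a] for rr in r],np.float32)
    s=cv2.remap(im,m,None,cv2.INTER_CUBIC)
    return cv2.cvtColor(s,cv2.COLOR_RGB2GRAY)
c=cv2.imread("pics/c.png")[:,:,::-1]
rows=[]
for n,(x0,y0),k in(("side",(220,200),0),("top",(175,130),400)):
    A=bot.read_camera(n); now=A["pixels"]
    ref=now.copy(); ref[y0:y0+160,x0:x0+160]=cv2.resize(np.ascontiguousarray(c[:,k:k+400]),(160,160),interpolation=cv2.INTER_AREA)
    ini=np.ascontiguousarray(cv2.imread(f"pics/{n}0.png")[:,:,::-1])
    S=[strip(i,A) for i in(ini,ref,now)]; rows+=S
    cv2.imwrite(f"pics/now_{n}.png",now[:,:,::-1])
    for t in("crank_knob","pawl_knob"): print(n,t,[(np.round(d["xy"],1).tolist(),round(d["score"],2)) for d in bot.tip_of(t,A)[:1]],[proj(A,w(crank(a))).round(1).tolist() for a in(1.15,1.25)])
np.save("strips.npy",np.array(rows))
cv2.imwrite("pics/strips.png",cv2.resize(np.vstack([np.vstack([s,np.zeros((4,N),np.uint8)]) for s in rows]),(720,540)))
E
python3 reg.py
```

```text
side crank_knob [([340.8, 311.2], 0.92)] [[341.8, 314.0], [341.3, 311.6]]
side pawl_knob [([277.6, 285.7], 0.74)] [[341.8, 314.0], [341.3, 311.6]]
top crank_knob [([265.7, 272.5], 0.88)] [[265.7, 272.4], [268.1, 270.9]]
top pawl_knob [([233.9, 194.8], 0.8)] [[265.7, 272.4], [268.1, 270.9]]
```

View pics/strips.png

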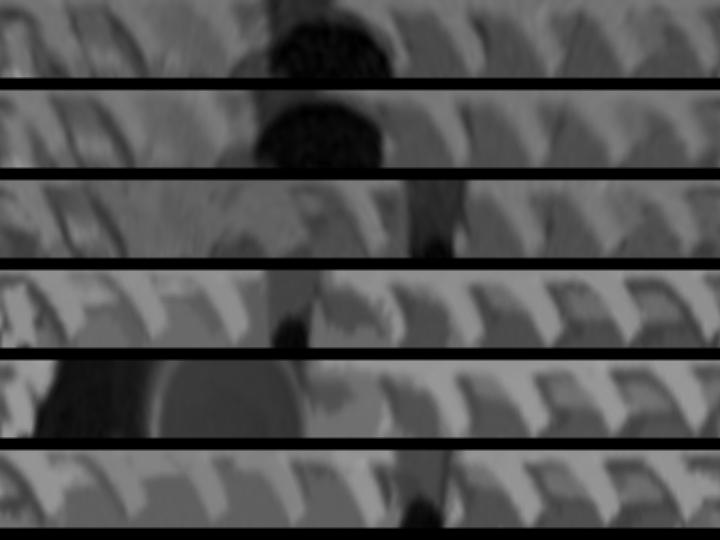

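View pics/now_side.png

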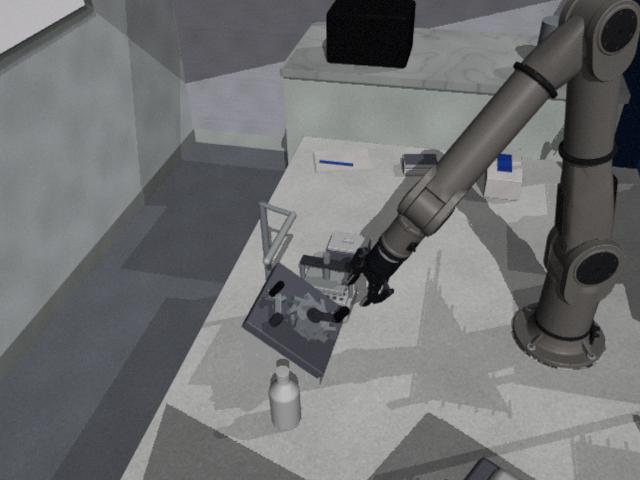

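The strips show the teeth almost matching the fully-tight reference, as they should two pitches on. The side view shows the pawl lifted at (277,287), the crank knob at (341,312), and the bottle and box untouched.

```bash
python3 - <<'E'
from h import *
S=np.load("strips.npy").astype(np.float32)
g=[cv2.GaussianBlur(s,(0,0),1.5) for s in S]
for k,n in((0,"side"),(3,"top")):
    for a,b,t in((0,1,"ini->tight"),(1,2,"tight->now"),(0,2,"ini->now")):
        for lo,hi in((490,690),(500,660)):
            sh=np.arange(-20,21); sc=np.array([np.corrcoef(g[k+a][:,lo:hi].ravel(),g[k+b][:,lo+s:hi+s].ravel())[0,1] for s in sh])
            i=sc.argmax(); 
            d=0 if i in(0,40) else (sc[i-1]-sc[i+1])/(2*(sc[i-1]-2*sc[i]+sc[i+1]))
            print(n,t,lo,hi,"shift rad",round(np.radians((sh[i]+d)/2),3),sc[i].round(3))
E
```

```text
side ini->tight 490 690 shift rad -0.124 0.974
side ini->tight 500 660 shift rad -0.123 0.972
side tight->now 490 690 shift rad -0.062 0.985
side tight->now 500 660 shift rad -0.061 0.983
side ini->now 490 690 shift rad -0.175 0.976
side ini->now 500 660 shift rad -0.175 0.974
top ini->tight 490 690 shift rad -0.125 0.992
top ini->tight 500 660 shift rad -0.124 0.992
top tight->now 490 690 shift rad -0.058 0.994
top tight->now 500 660 shift rad -0.059 0.994
top ini->now 490 690 shift rad -0.175 0.988
top ini->now 500 660 shift rad -0.175 0.989
```

Call:
jog_arm(motion=[[0,0,0,0,0,25,58],[0,0,0,0,0,50,58],[0,0,0,0,0,70,58],[0,0,0,0,0,80,58],[0,0,0,0,0,80,40],[0,0,0,0,0,80,30],[0,0,0,0,0,80,24],[0,0,0,0,0,80,17],[0,0,0,0,0,80,14],[0,0,0,0,0,80,14]], grip_force=30)

```text
t: 21.15
eef_pos: [0.5597, 0.1519, 0.1041]
tool_rot: [0.208, -0.379, 0.896, -0.103]
contact_force: [-6.2, 4.0, -6.1]
gripper_width: 0.288
grasp_force: 29.3
```

```bash
cat > ws.py <<'E'
import reg
from h import *
S=np.load("strips.npy").astype(np.float32); g=[cv2.GaussianBlur(s,(0,0),1.5) for s in S]
for k in(0,3):
    lo,hi=490,690
    sh=np.arange(-20,21); sc=np.array([np.corrcoef(g[k][:,lo:hi].ravel(),g[k+2][:,lo+s:hi+s].ravel())[0,1] for s in sh]);i=sc.argmax()
    d=(sc[i-1]-sc[i+1])/(2*(sc[i-1]-2*sc[i]+sc[i+1])) if 0<i<40 else 0
    print("wheel rel. tight+2p:",round(np.radians((sh[i]+d)/2)+.120,3),sc[i].round(3))
np.set_printoptions(suppress=True); where(); gp()
E
python3 ws.py
```

```text
side crank_knob [] [[341.8, 314.0], [341.3, 311.6]]
side pawl_knob [([276.2, 286.7], 0.91)] [[341.8, 314.0], [341.3, 311.6]]
top crank_knob [([264.8, 271.1], 0.63)] [[265.7, 272.4], [268.1, 270.9]]
top pawl_knob [([236.5, 195.1], 0.81)] [[265.7, 272.4], [268.1, 270.9]]
wheel rel. tight+2p: -0.055 0.897
wheel rel. tight+2p: -0.055 0.976
t 21.45 uvw mm [-62.2 -42.5  48.5] r 75.3 wheel 1.21 pawl r 182.5 th -1.123 phi 139.5 F uvw [-8.1  4.6 -0.6] q [-0.41  0.35 -0.12  2.22  1.07  0.33  0.86] g 24.6 29.339281618595123
grasp uvw -57.6 -41.2 67.3 r 70.8 wheel 1.233
```

Call:
jog_arm(motion=[[0,0,-0.01,0,-2,0,14],[0,0,-0.02,0.3,-4,0,14],[0,0,-0.04,0.5,-6,0,14],[0,0,-0.05,0.7,-8,0,14],[0,0,-0.06,0.8,-10,0,14],[0,0,-0.06,0.8,-10,0,14]], grip_force=60)

```text
t: 22.2
eef_pos: [0.562, 0.1473, 0.1058]
tool_rot: [0.204, -0.408, 0.883, -0.107]
contact_force: [-21.0, 11.7, -0.8]
gripper_width: 0.268
grasp_force: 64.9
```

```bash
python3 ws.py | tail -4
```

```text
wheel rel. tight+2p: 0.013 0.877
wheel rel. tight+2p: 0.015 0.979
t 22.5 uvw mm [-59.  -46.9  48.4] r 75.3 wheel 1.282 pawl r 182.9 th -1.094 phi 143.2 F uvw [-17.4   9.6  10.9] q [-0.37  0.35 -0.14  2.22  1.05  0.33  0.97] g 23.1 64.81759965419769
grasp uvw -54.3 -45.7 67.2 r 71.0 wheel 1.31
```

Call:
jog_arm(motion=[[0,0,0,0,3,0,14],[0,0,0,0,5,0,14],[0,0,0,0,5,0,35],[0,0,0,0,5,0,50],[0,0,0,0,5,0,58],[0,0,0,0,5,-20,58],[0,0,0,0,5,-45,58],[0,0,0,0,5,-80,58],[0,0,0,0,5,-80,58],[0,0,0,0,5,-80,58]])

```text
t: 23.75
eef_pos: [0.5287, 0.1476, 0.1776]
tool_rot: [0.206, -0.403, 0.885, -0.112]
contact_force: [-0.3, 0.6, -0.7]
gripper_width: 0.676
grasp_force: 0.0
```

```bash
python3 ws.py; python3 - <<'E'
from h import *
np.set_printoptions(suppress=True)
p=np.load("press.npy")
for phi in(22,10): print(row(pose(p,pknob(.4,.11),phi)))
E
```

```text
side crank_knob [([340.9, 311.2], 0.84)] [[341.8, 314.0], [341.3, 311.6]]
side pawl_knob [([278.0, 289.6], 0.79)] [[341.8, 314.0], [341.3, 311.6]]
top crank_knob [([268.3, 270.1], 0.87)] [[265.7, 272.4], [268.1, 270.9]]
top pawl_knob [([232.9, 194.8], 0.75)] [[265.7, 272.4], [268.1, 270.9]]
wheel rel. tight+2p: 0.013 0.974
wheel rel. tight+2p: 0.016 0.994
t 24.05 uvw mm [-45.8 -48.7 126.1] r 66.8 wheel 1.426 pawl r 174.3 th -1.037 phi 142.8 F uvw [ 0.5  0.6 -0.7] q [-0.31  0.19 -0.26  2.23  0.77  0.46  1.22] g 58.0 0.0
grasp uvw -41.3 -47.4 144.9 r 62.8 wheel 1.465
[  -0.022   -0.169    2.109 -153.2    -91.8     -7.1  ]
[  -0.041   -0.173    2.318 -153.2    -91.8     -7.1  ]
```

Call:
jog_arm(motion=[[-0.002,-0.014,0.176,-5,-3,-1,58],[-0.004,-0.028,0.352,-12,-7,-1,56],[-0.006,-0.042,0.528,-22,-13,-2,54],[-0.008,-0.056,0.704,-35,-21,-3,50],[-0.009,-0.07,0.88,-50,-30,-3,50],[-0.011,-0.084,1.055,-65,-40,-4,50],[-0.013,-0.098,1.23,-80,-50,-5,50],[-0.015,-0.113,1.406,-95,-60,-5,50],[-0.017,-0.127,1.58,-110,-68,-6,50],[-0.018,-0.141,1.757,-122,-75,-6,50]], grip_force=20)

```text
t: 25.3
eef_pos: [0.6482, 0.1924, 0.2435]
tool_rot: [0.268, 0.418, 0.86, 0.12]
contact_force: [-0.6, -0.7, 0.3]
gripper_width: 0.589
grasp_force: 0.0
```

```bash
python3 - <<'E'
from h import *
np.set_printoptions(suppress=True)
p=np.load("press.npy"); where()
print(row(pose(p,pknob(.405,.1),22))); print(row(pose(p,pknob(.405,.0455),22)))
E
```

```text
t 25.3 uvw mm [ 87.8   4.2 113.7] r 87.9 wheel -2.483 pawl r 68.3 th -0.116 phi 41.8 F uvw [-0.3 -0.7  0.6] q [-0.54  0.25  0.02  2.    0.7   0.47 -0.43] g 50.3 0.0
[ -0.002  -0.027   0.346 -10.4    33.1    13.5  ]
[ -0.002  -0.027   0.346 -11.8    33.     68.   ]
```

Call:
jog_arm(motion=[[0,-0.014,0.17,-5,16,4,50],[-0.002,-0.027,0.34,-10,33,10,50],[-0.002,-0.027,0.346,-10.5,33,14,50],[-0.002,-0.027,0.346,-10.5,33,14,50],[-0.002,-0.027,0.346,-11,33,30,50],[-0.002,-0.027,0.346,-11.3,33,45,50],[-0.002,-0.027,0.346,-11.5,33,58,50],[-0.002,-0.027,0.346,-11.7,33,68,50],[-0.002,-0.027,0.346,-11.7,33,68,50]])

```text
t: 26.42
eef_pos: [0.7134, 0.2022, 0.2046]
tool_rot: [0.255, 0.559, 0.773, 0.158]
contact_force: [0.2, -0.1, 0.3]
gripper_width: 0.585
grasp_force: 0.0
```

Call:
jog_arm(motion=[[0,0,0,0,0,0,36],[0,0,0,0,0,0,30],[0,0,0,0,0,0,25],[0,0,0,0,0,0,20],[0,0,0,0,0,0,15],[0,0,0,0,0,0,12],[0,0,0,0,0,0,12]])

```text
t: 27.3
eef_pos: [0.7137, 0.2028, 0.2064]
tool_rot: [0.255, 0.559, 0.773, 0.159]
contact_force: [-1.1, -0.5, 4.8]
gripper_width: 0.201
grasp_force: 21.7
```

```bash
python3 - <<'E'
from h import *
np.set_printoptions(suppress=True)
p=np.load("press.npy"); where()
for t in(.3,.2,.1,0): print(t,row(pose(p,pknob(t,.0455),np.degrees(t)-1)))
E
```

```text
t 27.3 uvw mm [119.4  19.2  46.3] r 120.9 wheel -2.372 pawl r 65.9 th 0.41 phi 22.3 F uvw [ 1.8 -0.6  4.5] q [-0.6   0.4   0.12  1.9   0.72  0.41 -0.78] g 17.2 21.73260122537613
0.3 [ 0.001 -0.001  0.107 -1.5   -7.1    0.8  ]
0.2 [  0.001  -0.001   0.207  -2.1   -13.7     0.8  ]
0.1 [  0.001  -0.001   0.307  -2.1   -20.3     0.8  ]
0 [  0.001  -0.001   0.407  -1.3   -26.8     0.8  ]
```

Call:
jog_arm(motion=[[0,0,0.05,-0.8,-3.5,0,12],[0,0,0.1,-1.5,-7,0,12],[0,0,0.15,-1.9,-10.5,0,12],[0,0,0.2,-2.1,-13.7,0,12],[0,0,0.25,-2.2,-17,0,12],[0,0,0.3,-2.1,-20.3,0,12],[0,0,0.34,-1.9,-23,0,12],[0,0,0.34,-1.9,-23,0,12]])

```text
t: 28.3
eef_pos: [0.6962, 0.193, 0.1946]
tool_rot: [0.225, 0.682, 0.667, 0.2]
contact_force: [-1.1, -0.6, 5.2]
gripper_width: 0.201
grasp_force: 21.8
```

```bash
python3 - <<'E'
from h import *
np.set_printoptions(suppress=True)
p=np.load("press.npy"); where()
for t in(0.016,0,-.02): print(t,row(pose(p,pknob(t,.0455),np.degrees(t)-1)))
E
```

```text
t 28.3 uvw mm [98.9  8.1 46.2] r 99.2 wheel -2.449 pawl r 66.6 th 0.058 phi 2.8 F uvw [ 2.1 -0.7  4.8] q [-0.69  0.39  0.24  1.96  0.7   0.35 -1.13] g 17.2 21.82212084531784
0.016 [ 0.001 -0.001  0.05  -0.    -2.8    0.7  ]
0 [ 0.001 -0.001  0.066 -0.2   -3.9    0.7  ]
-0.02 [ 0.001 -0.001  0.086 -0.4   -5.2    0.7  ]
```

Call:
jog_arm(motion=[[0,0,0.02,0,-1.5,0,12],[0,0,0.04,0,-3,0,12],[0,0,0.055,-0.2,-4,0,12],[0,0,0.065,-0.3,-5,0,12],[0,0,0.065,-0.3,-5,0,12]])

```text
t: 28.92
eef_pos: [0.6927, 0.192, 0.1922]
tool_rot: [0.219, 0.703, 0.644, 0.207]
contact_force: [0.9, -1.3, 6.6]
gripper_width: 0.201
grasp_force: 21.8
```

```bash
python3 - <<'E'
from h import *
np.set_printoptions(suppress=True)
where()
E
```

```text
t 28.925 uvw mm [94.7  7.  46.2] r 95.0 wheel -2.457 pawl r 66.7 th -0.007 phi -1.0 F uvw [ 4.6 -1.3  4.8] q [-0.71  0.39  0.27  1.97  0.7   0.33 -1.19] g 17.2 21.83579832315445
```

Call:
jog_arm(motion=[[0,0,0.01,0,-1,0,12],[0,0,0.02,0,-2,0,12],[0,0,0.02,0,-2,0,12]])

```text
t: 29.3
eef_pos: [0.6914, 0.1917, 0.1913]
tool_rot: [0.217, 0.71, 0.637, 0.209]
contact_force: [2.0, -3.2, 6.8]
gripper_width: 0.204
grasp_force: 21.8
```

```bash
python3 - <<'E'
from h import *
np.set_printoptions(suppress=True)
where()
E
```

```text
t 29.3 uvw mm [93.2  6.6 46.2] r 93.4 wheel -2.46 pawl r 66.7 th -0.031 phi -2.1 F uvw [ 5.7 -3.   4.4] q [-0.72  0.39  0.28  1.98  0.7   0.33 -1.22] g 17.5 21.836129128932953
```

Call:
jog_arm(motion=[[0,0,0,0,0.8,0,12],[0,0,0,0,0.8,0,30],[0,0,0,0,0.8,0,45],[0,0,0,0,0.8,0,50],[0,0,0,0,0.8,-20,50],[0,0,0,0,0.8,-45,50],[0,0,0,0,-30,-75,50],[0,0,0,0,-80,-110,50],[0,0,0,0,-130,-140,50],[0,0,0,0,-130,-140,50]])

```text
t: 30.55
eef_pos: [0.5002, 0.2117, 0.2291]
tool_rot: [0.215, 0.707, 0.64, 0.209]
contact_force: [0.8, 0.5, -0.0]
gripper_width: 0.586
grasp_force: 0.0
```

```bash
python3 ws.py; python3 - <<'E'
from h import *
p=np.load("press.npy");Rz=R.from_euler('z',p[2]).as_matrix();w=lambda X:Rz@X+[p[0],p[1],0]
out=[]
for n,(x0,y0) in (("side",(220,200)),("top",(175,130))):
    A=bot.read_camera(n); im=A["pixels"]
    print(n,[(a,proj(A,w(pknob(a))).round(1).tolist()) for a in(0,.1)])
    ini=cv2.imread(f"pics/{n}0.png")[:,:,::-1]
    X=[w(C+.026*W+a*U+b*V) for a,b in((.13,-.03),(.13,.1),(.05,.1),(.05,-.03))]
    H=cv2.getPerspectiveTransform(np.float32([proj(A,x) for x in X]),np.float32([[0,0],[400,0],[400,250],[0,250]]))
    out.append(np.hstack([cv2.warpPerspective(np.ascontiguousarray(i),H,(400,250),flags=cv2.INTER_CUBIC) for i in(ini,im)]))
cv2.imwrite("pics/e.png",np.vstack(out)[:,:,::-1])
E
```

```text
side crank_knob [([339.4, 311.5], 0.81)] [[341.8, 314.0], [341.3, 311.6]]
side pawl_knob [([285.1, 290.2], 0.85)] [[341.8, 314.0], [341.3, 311.6]]
top crank_knob [([269.4, 267.3], 0.7)] [[265.7, 272.4], [268.1, 270.9]]
top pawl_knob [] [[265.7, 272.4], [268.1, 270.9]]
wheel rel. tight+2p: 0.012 0.973
wheel rel. tight+2p: 0.016 0.994
t 30.85 uvw mm [-37.6  12.2 185.6] r 39.6 wheel 0.298 pawl r 132.0 th -1.33 phi -2.1 F uvw [ 0.6 -0.2 -0. ] q [-1.02  0.07  0.26  2.27  0.9   0.55 -1.6 ] g 50.0 0.0
grasp uvw -35.7 13.5 204.6 r 38.2 wheel 0.25
side [(0, [287.7, 289.9]), (0.1, [285.4, 288.9])]
top [(0, [242.3, 208.6]), (0.1, [241.2, 205.8])]
```

View pics/e.png

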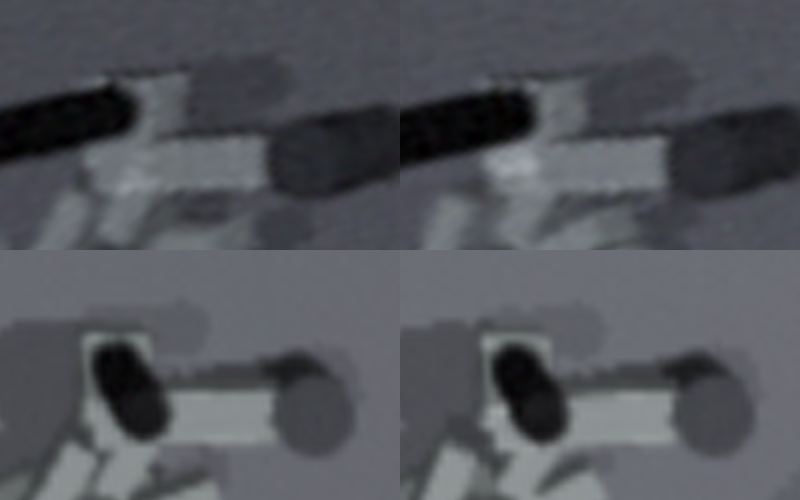

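The rectified before and after pictures show the pawl in the same home position between the teeth (knob at about (130,390) and (530,390) in the lower row). The wheel is two teeth back at about 1.24 rad. The robot is clear, so I hand in.

```bash
python3 -c "
from station import bot
print(bot.hand_in())"
```

```text
the job is handed in; nothing more can be done
None
```

The press is opened two teeth (wheel at about 1.24 rad by the camera pictures), the pawl is home between the teeth again, the robot is clear of everything, and the job is handed in; the hand-in gave no verdict.

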